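# Tighten the fly display cover evenly

### The job

The clear cover of the round display case is held by a ring of four bar knobs; the two black ones are tight already. Tighten the orange and the yellow knob, which face each other across the ring, clockwise by turns so that the cover goes down level: first turn the orange one about half of the way it still has to go, then the yellow one fully home, and last the orange one fully home. A knob is home at its stop, where its bar points straight at the middle of the case, as the black ones do.

Things in the scene. Friction and masses are not known exactly. Their poses are not given: they have to be found in the camera images.
- case: Round display case, fixed: dark wooden drum 210 mm across with flies under a clear flat cover, whose top is 56 mm above the table. Origin: centre of its underside. Four bar knobs stand on it on 6 mm brass feet, 78 mm from its axis, 90 degrees apart: orange, black, yellow, black. (A smaller round case elsewhere with a single orange knob in its middle is not meant.)
- orange_grip (a point): Orange knob: upright bar 46 mm long, 14 mm wide, 38 mm tall with a line along its top, on a round flange 40 mm across and 6 mm thick. The point lies on the knob's axis, 12 mm below the bar's top, 26 mm above the flange, 38 mm above the cover. z is up, x runs along the bar (grip across it, along y); the frame turns with the knob.
- yellow_grip (a point): Yellow knob, straight across the ring from the orange one (156 mm between their axes); same shape, point and axes. The black knobs stand 110 mm from it.
- orange (a joint): Turn of the orange knob, rad: grows clockwise seen from above; 1.5 is home (hard stop, bar pointing at the case's middle). It starts 60 to 78 degrees short of home, turns against a steady friction of about 0.12 N m and stays where it is left.
- yellow (a joint): The same for the yellow knob; 1.5 is home. It too starts 60 to 78 degrees short of home.
There are look-alikes about, which are no part of the job. What is shaped like the case but pink is not meant.

How it is judged (in metres and radians):
On the way, in this order (a step that is already met when the one before it is completed fails the run):
1. the orange knob is part-way (35 to 71 degrees turned of 86) and let go, the yellow one not yet turned (value of joint orange between 0.62 and 1.24 rad and value of joint yellow below 0.6 rad and velocity of joint orange below 0.05 rad/s and contact force between the fingers and case below 0.3 N), for 0.2 s.
2. the yellow knob is home while the orange one is still part-way (value of joint yellow above 1.3 rad and value of joint orange between 0.6 and 1.28 rad), for 0.2 s.
At the end, for the whole second after the job is handed in: Both the orange and the yellow knob are home (within 0.2 rad, 11 degrees, of the stop at 1.5 rad), at rest (value of joint each of yellow, orange above 1.3 rad and velocity of joint each of yellow, orange below 0.05 rad/s); the robot touches nothing.
It fails at once if the orange knob is taken home (past 1.28) before the yellow one is home (value of joint orange above 1.28 rad and value of joint yellow below 1.25 rad).
It fails at once if the yellow knob is tightened (past 0.7) before the orange one has had its first part turn (value of joint yellow above 0.7 rad and value of joint orange below 0.58 rad).
It also fails if it takes over 48 s, if anything falls off the work surface, if the arm or the gripper's body presses on something with over 40 N, if the wrist force passes 120 N, or if a joint passes its speed limit or range.

### The arm

A 6-joint arm with a two-finger parallel gripper is mounted at the origin on the work surface. World frame = base frame: x ahead of the robot, y to its left, z up, the work surface at z = 0. Lengths are in mm, angles in rad, forces in N, time in s.
With the tool pointing down it reaches from about 250 to 775 mm from the base axis. Payload 8.9 kg.
Tool frame: the origin (TCP) lies midway between the tips of the shut fingers; the grasp point (between the pads) lies 19 mm behind it; z points along the fingers, x is the direction in which the jaws open and shut, and the axes are right-handed (so a half turn about z gives the same grasp; the last joint's range is limited). The gripper opens to 85 mm and grips with 20 to 120 N. Pads are 22 mm wide; open, the fingers measure 114 mm over their backs; the gripper's body (76 mm by 85 mm) begins 54 mm behind the grasp point. The pads swing forward as they close: fully open they stand 13 mm farther back than shut.
Start: joints at [-1.407, 0.291, -0.153, 1.127, 0, 1.431], TCP at [156.553, -501.113, 231.305] pointing down, gripper open.
Joint ranges: [-2.52, 2.52], [-0.91, 1.74], [-1.3, 1.37], [-1.96, 2.02], [-1.52, 1.47], [-3.14, 3.14]. Speed limits (rad/s): [2.22, 2.22, 2.79, 3.14, 3.14, 3.14].

### API

Orientations are given as a 3x3 rotation matrix whose columns are the frame's x, y, z axes.
In Python, from rig import ctrl gives the robot as it stands. Calls block until the motion is done:
- ctrl.goto(position, orientation): joint-space move of the TCP to a pose.
- ctrl.line_to(position, rot=None, v=150): straight line of the TCP; rot=None keeps the orientation; v is the mean speed in mm/s.
- ctrl.goto_joints(angles): joint-space move.
- ctrl.command_gripper(opening, f_grip=None): opening from 0.0 (shut) to 1.0 (fully open); f_grip is the grip in N (None keeps the last); returns when the fingers have stopped.
- ctrl.hold(seconds).
- ctrl.ik(position, orientation): joint angles nearest the present ones, or None.
- ctrl.observe(): the state.
- ctrl.snapshot(name): name is "scene" or "top" or "wrist"; returns the picture (400x640x3 uint8, red, green, blue); there is no depth.
- ctrl.camera_info(name): a dict with "fx", "fy", "cx", "cy" (pixels), "extrinsics" (4x4, takes a point from camera to world coordinates); the wrist camera has in their place "hand_eye" (4x4, takes a point from camera to tool coordinates, whose origin is the TCP and whose axes are the tool frame's). Camera axes: x right, y down, z forward; pixel columns grow to the right and rows downward; lengths in mm; the calibration is good to about 2 mm. A picture is of the moment at which its call begins: read the wrist's pose just before it. camera_info takes no time and is no camera call.
A pose or a line that the arm cannot do raises ctrl.PlanningError and nothing moves.
- ctrl.close_job(): hands the job in, once; it reports no verdict.
Trained networks look in the newest picture that a camera, given by its name, has taken for a name from the list of things; names that differ only in an ending like _2 or _b are one class to them, and where a whole thing is asked for, a point or a joint stands for the part that bears it (a point fixed in the world has none). Each returns a list of dicts, best first, with "conf" (0 to 1); they miss things now and then, are a little off and sometimes report something else, mostly with a low value. They report only what shows in the picture. A call takes as long as a camera call. They do not tell look-alikes from the thing itself.
- ctrl.find_in(camera, name): "rect" ([centre column, centre row, width, height] in pixels, round what is visible of it).
The state is a dict: "time": time; "joints": joint angles; "qvel": joint speeds; "effort": joint torques, N m; "tool_pos": TCP position; "eef_rot": TCP orientation; "contact_force": force on the tool from outside, world axes, zero at the start; "wrist_torque": the same for the moment, N m; "gripper_width": opening from 0.0 (shut) to 1.0 (fully open).
Only numpy, scipy, OpenCV 4.12 (cv2) and the standard library are available. Lean on these libraries where they do the work, as an engineer would, in place of code of your own. Each camera call takes 0.05 s, during which the arm holds its last target.

## Working session

There is one attempt and no reset: what is moved stays moved. The work goes in short steps, each a Python script; the robot and the scene stay as the last script left them, time stands still between calls to the robot, and variables do not carry over. Pictures are saved under pics/ and viewed, and the job is handed in when it is done.

```bash
ls; mkdir -p pics; cat > h.py <<'E'
import numpy as np, cv2
from rig import ctrl
def save(im,n): cv2.imwrite(f'pics/{n}.png',cv2.cvtColor(im,cv2.COLOR_RGB2BGR))
E
python3 - <<'E'
from h import *
np.set_printoptions(precision=3,suppress=True)
for c in ['scene','top']:
    im=ctrl.snapshot(c); save(im,c+'0')
    for n in ['case','orange_grip','yellow_grip']:
        print(c,n,[(np.round(d['rect'],1).tolist(),round(d['conf'],2)) for d in ctrl.find_in(c,n)][:4])
    i=ctrl.camera_info(c); print(i)
print(ctrl.camera_info('wrist'))
s=ctrl.observe(); print(s)
E
```

```text
pics
scene case [([408.1, 172.9, 80.9, 72.0], 0.89), ([346.9, 232.6, 86.5, 87.8], 0.85), ([221.1, 202.0, 84.5, 82.4], 0.82), ([358.5, 130.6, 66.6, 60.2], 0.79)]
scene orange_grip [([249.8, 335.5, 27.2, 24.4], 0.94), ([333.9, 243.8, 21.0, 20.8], 0.78), ([398.4, 177.9, 20.1, 20.2], 0.77), ([206.2, 213.8, 20.8, 22.9], 0.67)]
scene yellow_grip [([275.5, 270.9, 22.8, 20.9], 0.92), ([418.5, 143.3, 19.3, 18.3], 0.85), ([372.9, 103.1, 11.4, 17.8], 0.68), ([361.0, 199.3, 20.4, 26.2], 0.55)]
{'fx': 494.29574222124415, 'fy': 494.29574222124415, 'cx': 316.91678335841857, 'cy': 194.82080905902384, 'extrinsics': array([[   0.631,    0.512,   -0.583, 1172.443],
       [   0.776,   -0.418,    0.472, -595.337],
       [  -0.002,   -0.75 ,   -0.661,  881.59 ],
       [   0.   ,    0.   ,    0.   ,    1.   ]])}
top case [([334.2, 154.9, 92.0, 88.8], 0.87), ([404.4, 272.4, 91.5, 92.5], 0.74), ([365.1, 139.3, 16.3, 24.0], 0.74), ([452.5, 131.4, 84.7, 93.2], 0.67)]
top orange_grip [([484.4, 108.4, 25.1, 20.0], 0.85), ([225.6, 280.0, 19.2, 25.7], 0.84), ([248.6, 165.6, 18.6, 20.5], 0.79), ([437.5, 255.2, 1
[... 607 characters left out ...]
 ,    0.001,   -0.   ,   -0.227],
       [  -0.001,    0.954,    0.299,  -75.927],
       [   0.   ,   -0.299,    0.954, -142.522],
       [   0.   ,    0.   ,    0.   ,    1.   ]])}
{'time': 0.4, 'joints': array([-1.407,  0.291, -0.154,  1.127,  0.   ,  1.431]), 'qvel': array([ 0.001, -0.001, -0.   , -0.001, -0.   ,  0.001]), 'effort': array([ -0.001, -53.654,  33.13 ,   0.005,  -0.   ,   0.   ]), 'tool_pos': array([ 156.56 , -501.015,  231.194]), 'eef_rot': array([[ 0.298, -0.954, -0.   ],
       [-0.954, -0.298,  0.   ],
       [-0.   , -0.   , -1.   ]]), 'contact_force': array([-0.062, -0.255,  0.111]), 'wrist_torque': array([ 0.001, -0.007,  0.021]), 'gripper_width': 1.0002278306209798}
```

View pics/scene0.png

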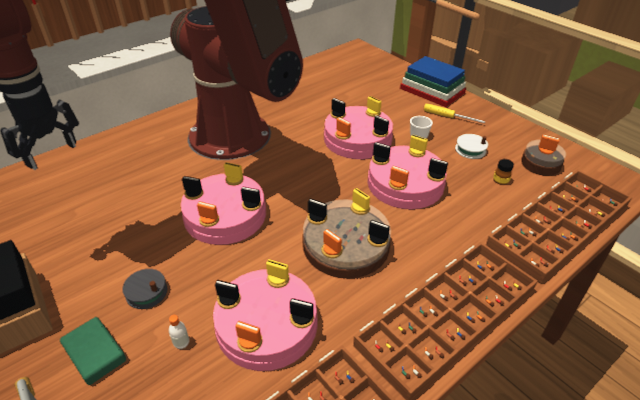

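View pics/top0.png

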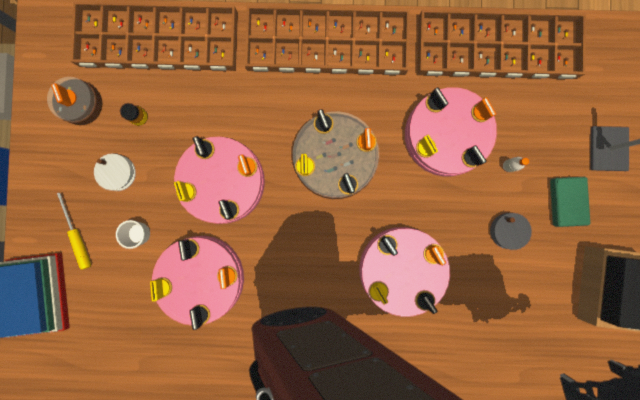

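The wooden case is at (335,155) in the top view, with orange at (366,140) and yellow at (304,165); the pink ones are decoys. In the scene view it is at (347,233), with orange at (332,244) and yellow at (361,201). I'll triangulate roughly from these, then look with the wrist camera.

```bash
cat >> h.py <<'E'
def ray(cam,uv,T=None):
    i=ctrl.camera_info(cam); T=i['extrinsics'] if T is None else T
    d=T[:3,:3]@np.array([(uv[0]-i['cx'])/i['fx'],(uv[1]-i['cy'])/i['fy'],1]); return T[:3,3],d/np.linalg.norm(d)
def tri(rs):
    A=np.zeros((3,3));b=np.zeros(3)
    for o,d in rs: P=np.eye(3)-np.outer(d,d);A+=P;b+=P@o
    p=np.linalg.solve(A,b); return p,[np.linalg.norm((np.eye(3)-np.outer(d,d))@(p-o)) for o,d in rs]
def atz(r,z): o,d=r; return o+d*(z-o[2])/d[2]
def wristT():
    s=ctrl.observe();T=np.eye(4);T[:3,:3]=s['eef_rot'];T[:3,3]=s['tool_pos'];return T@ctrl.camera_info('wrist')['hand_eye']
def down(a): # tool x dir at angle a, z down
    c,s=np.cos(a),np.sin(a); return np.array([[c,s,0],[s,-c,0],[0,0,-1.]])
np.set_printoptions(precision=3,suppress=True)
E
python3 - <<'E'
from h import *
for n,t,s in [('o',(366,140),(332.5,243.8)),('y',(304.6,164.6),(361,199.5))]:
    p=tri([ray('top',t),ray('scene',s)]); print(n,p)
c=atz(ray('top',(335,155)),56);print(c)
R=down(-np.pi/2)
for dx,dy in[(-40,0),(40,0)]:
  for a in(-np.pi/2,np.pi/2,0):
    try: print(dx,a,ctrl.ik([c[0]+dx,c[1]+dy,260],down(a)))
    except Exception as e: print(e)
E
```

```text
o (array([611.599, -96.602,  75.706]), [np.float64(0.04368842475754921), np.float64(0.04368842475749233)])
y (array([549.841,  44.825,  84.159]), [np.float64(1.0436415454795482), np.float64(1.0436415454796486)])
[577.738 -25.848  56.   ]
-40 -1.5707963267948966 [-0.184  0.302 -0.061  1.207  0.     2.958]
-40 1.5707963267948966 [-0.184  0.302 -0.061  1.207  0.    -0.184]
-40 0 [-0.184  0.302 -0.061  1.207  0.     1.387]
40 -1.5707963267948966 [-0.16   0.462  0.177  1.286  0.     2.982]
40 1.5707963267948966 [-0.16   0.462  0.177  1.286  0.    -0.16 ]
40 0 [-0.16   0.462  0.177  1.286  0.     1.411]
```

```bash
python3 - <<'E'
from h import *
R=down(np.pi/2)
for k,(x,y) in enumerate([(550,-75),(590,25)]):
    ctrl.goto([x,y,260],R)
    ctrl.hold(0.2)
    T=wristT(); im=ctrl.snapshot('wrist'); save(im,f'w{k}'); np.savez(f'w{k}.npz',T=T,im=im)
    for n in ['case','orange_grip','yellow_grip']:
        print(k,n,[(np.round(d['rect'],1).tolist(),round(d['conf'],2)) for d in ctrl.find_in('wrist',n)][:5])
print(ctrl.observe()['time'])
E
```

```text
0 case [([127.2, 235.5, 202.9, 166.4], 0.86), ([363.4, 195.3, 178.8, 184.1], 0.72), ([203.8, 21.9, 162.8, 43.9], 0.59), ([626.6, 2.8, 19.0, 5.6], 0.59), ([566.6, 129.2, 146.7, 193.3], 0.58)]
0 orange_grip [([300.9, 233.9, 34.6, 52.5], 0.9), ([70.7, 293.9, 61.4, 50.5], 0.7), ([561.0, 170.3, 52.6, 52.6], 0.66)]
0 yellow_grip [([431.3, 178.4, 38.8, 51.9], 0.96), ([166.8, 222.6, 51.7, 48.7], 0.94)]
1 case [([77.2, 212.3, 154.3, 179.1], 0.83), ([274.8, 161.2, 184.8, 188.7], 0.75), ([119.7, 3.0, 42.4, 6.1], 0.68), ([531.4, 98.0, 217.2, 195.9], 0.66)]
1 orange_grip [([469.5, 129.2, 45.7, 53.6], 0.88), ([207.8, 196.2, 47.9, 51.5], 0.64), ([6.6, 256.2, 7.6, 26.7], 0.47)]
1 yellow_grip [([339.4, 137.8, 37.0, 50.3], 0.89), ([66.5, 187.8, 69.6, 52.1], 0.84), ([619.1, 61.8, 41.7, 56.7], 0.56)]
3.7917
```

View pics/w0.png

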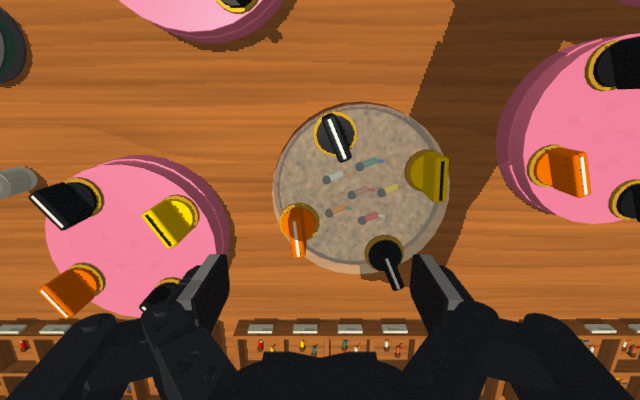

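View pics/w1.png

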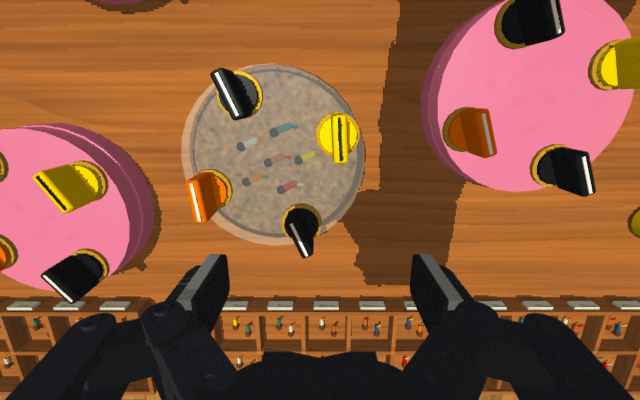

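Both wrist views show the wooden case with the flange and the top line of each knob. In w0, orange's line runs from (293,222) to (299,256), and yellow's is near (444,180). I'll zoom in to read the line ends.

```bash
python3 - <<'E'
from h import *
a=[np.load(f'w{k}.npz')['im'] for k in(0,1)]
def crop(im,u,v,z=6): 
    c=im[v-33:v+33,u-33:u+33]; c=cv2.resize(c,None,fx=z,fy=z,interpolation=cv2.INTER_CUBIC)
    for k in range(0,66,10):
        cv2.putText(c,str(u-33+k),(k*z,10),0,.35,(255,255,255),1);cv2.putText(c,str(v-33+k),(0,k*z+4),0,.35,(255,255,255),1)
        cv2.line(c,(k*z,0),(k*z,395),(90,90,90),1) ;cv2.line(c,(0,k*z),(395,k*z),(90,90,90),1)
    return c
save(np.hstack([crop(a[0],300,233),crop(a[1],210,195)]),'zo')
save(np.hstack([crop(a[0],432,178),crop(a[1],339,138)]),'zy')
E
```

```text
(no output)
```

View pics/zo.png

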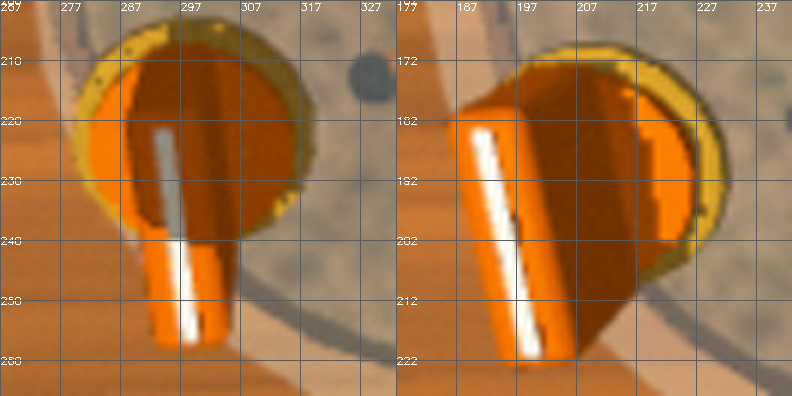

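View pics/zy.png

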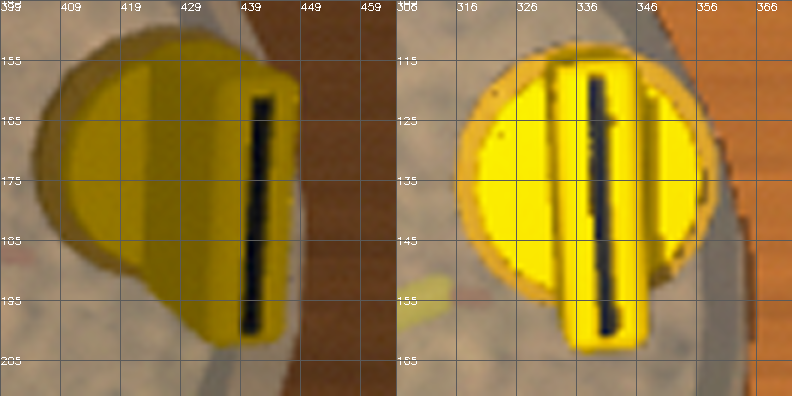

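```bash
python3 - <<'E'
from h import *
T=[np.load(f'w{k}.npz')['T'] for k in(0,1)]
P={'o':[((294,221.3),(298.7,257)),((191,183.7),(199.5,221.5))],'y':[((442.8,161.3),(440.7,200.5)),((339.3,117.7),(341.3,160.5))]}
M={}
for n,v in P.items():
    e=[]
    for j in(0,1):
        p,r=tri([ray('wrist',v[k][j],T[k]) for k in(0,1)]); e.append(p); print(n,j,p,np.round(r,2))
    M[n]=(e[0]+e[1])/2; d=e[1]-e[0]; M[n+'a']=np.arctan2(d[1],d[0]); print(' mid',M[n],'len',np.linalg.norm(d),'ang',np.degrees(M[n+'a']))
d=M['y']-M['o'];print('dist',np.linalg.norm(d[:2]),'radial o->y',np.degrees(np.arctan2(d[1],d[0])))
E
```

```text
o 0 [ 591.017 -101.233  106.241] [0.21 0.21]
o 1 [630.484 -97.084 107.577] [0.06 0.06]
 mid [610.75  -99.159 106.909] len 39.706836167561974 ang 6.000912657805155
y 0 [528.797  42.541 107.32 ] [0.25 0.25]
y 1 [568.405  45.266 106.75 ] [0.13 0.13]
 mid [548.601  43.904 107.035] len 39.70565884850548 ang 3.935109807284136
dist 155.97879207939883 radial o->y 113.48125470950441
```

The checks agree: the axes are 156.0 mm apart and the tops stand at about 107 mm (106 expected). Orange has 72.5° to go and yellow 70.4°, both within 60–78°. First the part turn of orange, about 38°.

```bash
cat >> h.py <<'E'
O=np.array([610.75,-99.16]);Y=np.array([548.6,43.9]);HOME=-66.52;OA=6.0;YA=3.94
def turn(xy,bar0,bar1,z=76,fg=70):
    up=[*xy,165]; a=np.radians(bar0+90)
    ctrl.goto(up,down(a)); ctrl.command_gripper(0.6)
    ctrl.line_to([*xy,z],v=120); s=ctrl.observe(); print('down',s['time'],s['tool_pos'],s['contact_force'])
    ctrl.command_gripper(0.0,fg); s=ctrl.observe(); print('grip',s['gripper_width'],s['contact_force'])
    n=max(2,int(abs(bar1-bar0)/20)); 
    for b in np.linspace(bar0,bar1,n+1)[1:]:
        ctrl.goto([*xy,z],down(np.radians(b+90))); s=ctrl.observe(); print('t',round(s['time'],2),round(b,1),np.degrees(np.arctan2(s['eef_rot'][1,0],s['eef_rot'][0,0]))-90,s['contact_force'],s['wrist_torque'],s['gripper_width'])
    ctrl.hold(0.2)
    ctrl.command_gripper(0.6); ctrl.hold(0.1)
    s=ctrl.observe(); print('open',s['gripper_width'],s['contact_force'],s['tool_pos'])
    ctrl.line_to(up,v=150); ctrl.hold(0.4); print(ctrl.observe()['time'])
E
python3 - <<'E'
from h import *
turn(O,OA,OA-38)
R=down(np.pi/2); ctrl.goto([570,-75,260],R); ctrl.hold(.1)
T=wristT(); im=ctrl.snapshot('wrist'); save(im,'w2'); np.savez('w2.npz',T=T,im=im)
print(ctrl.observe()['time'])
E
```

```text
down 5.7917 [611.273 -99.325  76.673] [0.643 1.051 0.904]
grip 0.1509679870868774 [-1.403 -1.481  6.022]
t 6.63 -13.0 -13.05128779195499 [-1.105 -1.771  6.565] [-0.427  0.24  -0.113] 0.15221611556628917
t 7.05 -32.0 -32.05581037711396 [-1.526 -2.363  5.238] [-0.469  0.281 -0.149] 0.15015476356715726
open 0.5994760427067816 [ 0.147  0.636 -0.41 ] [610.699 -99.082  75.894]
8.9417
9.6667
```

View pics/w2.png

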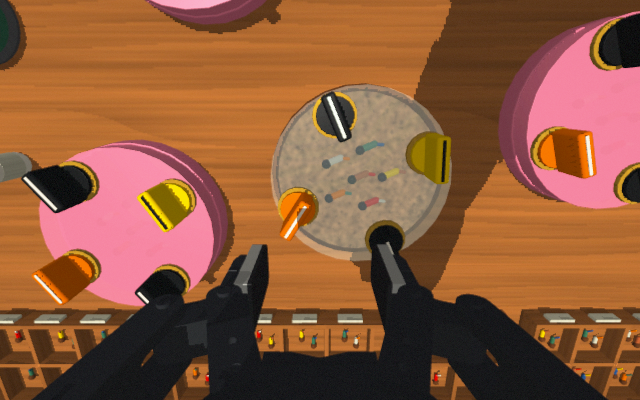

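Orange's line now runs from about (305,208) to (285,238). I'll check its angle, then turn yellow.

```bash
python3 - <<'E'
from h import *
T=np.load('w2.npz')['T']
a,b=[atz(ray('wrist',p,T),106.5) for p in((305,208),(285,238))]
ang=np.degrees(np.arctan2(*(b-a)[1::-1])); print(a,b,ang,(a+b)/2)
if -50<ang<-22:
    turn(Y,YA,HOME-1.5)
    R=down(np.pi/2); ctrl.goto([570,-75,260],R); ctrl.hold(.1)
    T=wristT(); im=ctrl.snapshot('wrist'); save(im,'w3'); np.savez('w3.npz',T=T,im=im)
    print(ctrl.observe()['time'])
E
```

```text
[595.592 -89.137 106.5  ] [ 628.228 -110.197  106.5  ] -32.834420521975694 [611.91  -99.667 106.5  ]
down 11.4333 [549.119  43.825  76.614] [ 0.22  -0.943  0.115]
grip 0.15144827260802482 [-0.163 -2.48   6.036]
t 12.34 -20.0 -20.08886441518962 [-0.601 -1.03   5.746] [-0.349  0.226 -0.126] 0.15228048360881932
t 12.82 -44.0 -44.06909752058703 [-0.429 -1.658  4.264] [-0.249  0.187 -0.175] 0.14866799889603974
t 13.31 -68.0 -67.92297129427469 [-0.127 -2.139  6.229] [-0.449  0.086  1.213] 0.1515562012703798
open 0.5971642219953007 [-0.005 -0.45   0.58 ] [548.583  43.87   75.935]
15.2
16.6083
```

View pics/w3.png

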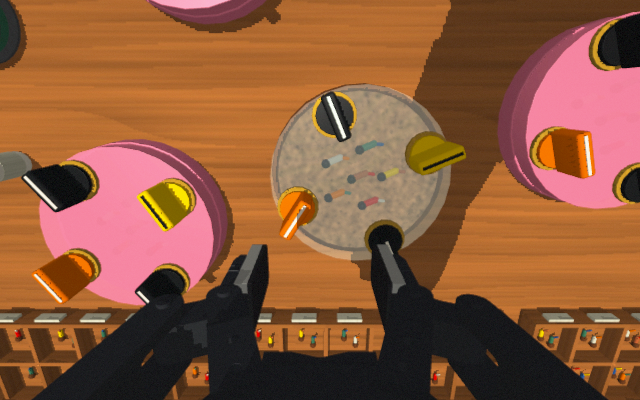

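The torque jump to 1.2 N m shows yellow hit its stop, and its line (423,161)–(463,150) points at the case's middle. Orange is unchanged. Now orange goes home.

```bash
python3 - <<'E'
from h import *
T=np.load('w3.npz')['T']
a,b=[atz(ray('wrist',p,T),106.5) for p in((463,150),(423,161))]
print(a,b,np.degrees(np.arctan2(*(b-a)[1::-1])))
turn(O,-32.2,HOME-1.5)
R=down(np.pi/2); ctrl.goto([570,-75,260],R); ctrl.hold(.1)
T=wristT(); im=ctrl.snapshot('wrist'); save(im,'w4'); np.savez('w4.npz',T=T,im=im)
print(ctrl.observe()['time'])
E
```

```text
[538.077  61.524 106.5  ] [548.597  24.735 106.5  ] -74.04090107375622
down 18.3 [611.293 -99.339  76.762] [ 0.739 -0.605  0.452]
grip 0.15306397364293292 [-3.082 -1.497  6.155]
t 19.12 -50.1 -50.15466220622339 [-2.785 -1.659  5.506] [-0.23   0.376 -0.115] 0.15361655892135873
t 19.52 -68.0 -67.95564921545407 [-2.17  -1.802  4.976] [-0.376  0.348  1.139] 0.153277918403745
open 0.6025417751486628 [-0.316  0.455 -0.194] [610.756 -99.137  75.931]
21.4167
22.6417
```

View pics/w4.png

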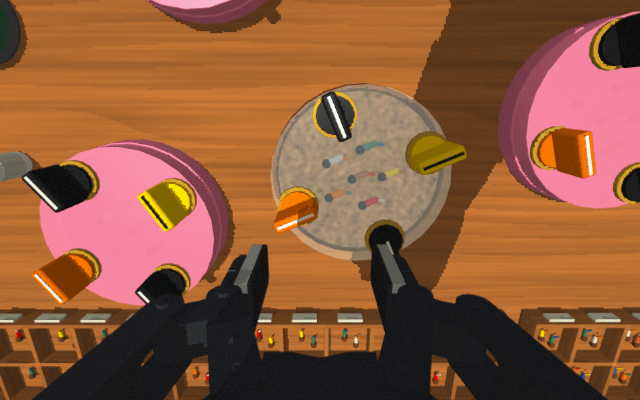

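Orange now points inward too, with the stop felt at 1.14 N m. My rough reading of yellow (-74°) was 7° off, so I'll zoom in and measure both properly.

```bash
python3 - <<'E'
from h import *
im=np.load('w4.npz')['im']
def crop(u,v,z=6):
    c=cv2.resize(im[v-33:v+33,u-33:u+33],None,fx=z,fy=z,interpolation=cv2.INTER_CUBIC)
    for k in range(0,66,10):
        cv2.putText(c,str(u-33+k),(k*z,10),0,.35,(255,255,255),1);cv2.putText(c,str(v-33+k),(0,k*z+4),0,.35,(255,255,255),1)
        cv2.line(c,(k*z,0),(k*z,395),(90,90,90),1) ;cv2.line(c,(0,k*z),(395,k*z),(90,90,90),1)
    return c
save(np.hstack([crop(297,212),crop(436,155)]),'zf')
E
```

```text
(no output)
```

View pics/zf.png

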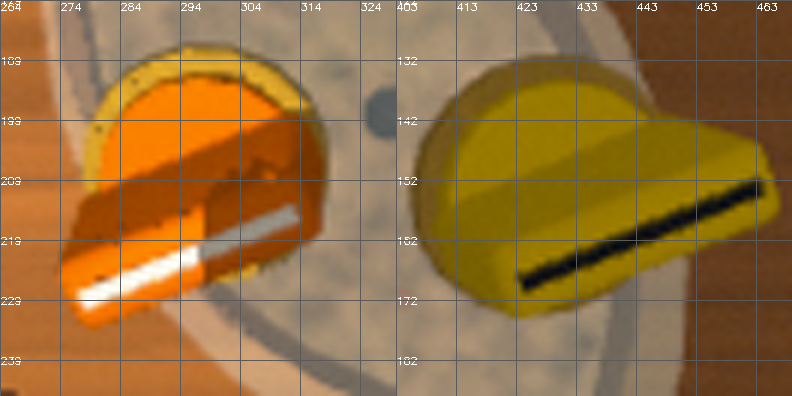

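```bash
python3 - <<'E'
from h import *
T=np.load('w4.npz')['T']
ok=True
for p,q in [((277.3,229),(313.5,214.5)),((423.8,169.3),(464.3,153.2))]:
    a,b=[atz(ray('wrist',x,T),106.5) for x in(p,q)]
    ang=np.degrees(np.arctan2(*(a-b)[1::-1])); print((a+b)/2,ang); ok&=abs(ang-HOME)<5
s=ctrl.observe();print(ok,s['contact_force'],s['time'])
if ok: ctrl.close_job()
E
```

```text
[610.945 -99.245 106.5  ] -66.98221008867775
[549.034  44.191 106.5  ] -67.16594471106711
True [-0.107  0.506 -0.253] 22.6417
the job is handed in; nothing more can be done
```

The job is handed in at 22.6 s (limit 48 s). I turned orange 38° and let go, turned yellow home, then turned orange home.

- **Before moving:** the knob axes measured 156.0 mm apart, and the bar tops stood at about 107 mm against an expected 106 mm. Orange had 72.5° to go and yellow 70.4°.
- **After orange's first turn:** its bar read −32.8° against a commanded −32°, so it was part-way as intended. Yellow had not moved.
- **At each stop:** the wrist torque jumped to about 1.2 N m for yellow and 1.14 N m for orange, which shows both reached their stops.
- **Last camera check:** orange's bar was at −67.0° and yellow's at −67.2°, against −66.5° for home. The gripper was open and clear of the case at z = 260 mm, with no significant contact force.

One check disagreed: my first reading of yellow, by eye, was −74°. I put that down to rough pixel picking, because the zoomed re-measurement gave −67.2°.

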